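# Hook a shelf bracket into a slotted upright and press it down to lock

## Robot

A 6-joint arm with a two-finger parallel gripper is mounted at the origin on the work surface. World frame = base frame: x ahead of the robot, y to its left, z up, the work surface at z = 0. Lengths are in mm, angles in degrees, forces in N, time in s.
With the tool pointing down it reaches from about 300 to 850 mm from the base axis. Payload 4.2 kg.
Tool frame: the origin (TCP) lies at the very end of the fingers, on their centre line; the grasp point (between the pads) lies 19 mm behind it (env.grip_depth is the distance from the TCP to the grasp point, in mm); z points along the fingers, y is the line along which they close (so a half turn about z gives the same grasp; the last joint's range is limited). The gripper opens to 91 mm and grips with 3 to 60 N. Pads are 32 mm wide; open, the fingers measure 118 mm over their backs; the gripper's body (76 mm by 178 mm) begins 60 mm behind the grasp point.
Start: joints at [-72.995, 18.312, 89.639, -0, 72.044, -1.146], TCP at [179.132, -546.402, 213.976] pointing down, gripper open.
Joint ranges: [-177.97, 177.97], [-48.28, 115.42], [12.27, 149.76], [-77.06, 257.06], [2.81, 150.46], [-146.56, 146.56]. Speed limits (degrees/s): [147.25, 147.25, 180, 180, 180, 180].

## Interface

Orientations are given as [roll, pitch, yaw] about the fixed x, y, z axes, in that order (R = Rz(yaw) Ry(pitch) Rx(roll)).
In Python, from workcell import env, cams gives the robot as it stands.
- The arm moves only by the tool apply_moves, never from a script. Its argument "deltas" is a list of rows, each a list of 5 numbers: the shift along the tool's x, y, z in m, then the turn about the tool's z in rad, then the opening, from -1 (shut) to 1 (fully open), so that 0 is half open. In form: [[tx, ty, tz, roll, gripper], ...]. A call has 1 to 5 rows; each row is the pose to reach, as a shift and turn from the pose commanded when the call began, along the tool's axes at that moment; what a row does not reach only later rows make up. A row lasts 1/10 s, in which the tool goes at most 50 mm and 8.59 degrees, less where a joint would pass 70% of its speed; a pose out of reach is approached as far as the arm can. A call with a gripper value outside its range is refused whole. The fingers move at their own pace and stop on an object; "grip_force" is the grip in N (left out, the last holds). Time passes only in rows, so rows that repeat a pose let the fingers close. It gives the time, the measured TCP pose, the force, the opening and the grip force at its end, in the units of the state.
- env.state(): the state, without advancing time (a new reading comes with each control period).
- cams.grab_frame(name): name is "side" or "top"; returns the picture (480x640x3 uint8, blue, green, red); there is no depth.
- cams.get_calibration(name): a dict with "mtx" (3x3 intrinsics, pixels), "eye" and "attitude" of the camera in the world. Camera axes: x right, y down, z forward; pixel columns grow to the right and rows downward; lengths in mm; the calibration is good to about 2 mm. A picture is of the moment at which its call begins. get_calibration takes no time and is no camera call.
- env.job_done(): hands the job in; it is judged then, once.
The state is a dict: "time_s": time; "qpos": joint angles; "qvel": joint speeds; "effort": joint torques, N m; "ee_pos": TCP position; "ee_rot": TCP orientation; "force": force on the tool from outside, world axes, zero at the start; "torque": the same for the moment, N m; "gripper_width": finger opening in mm; "gripper_force": force on a finger pad.
Only numpy, scipy, OpenCV 4.12 (cv2) and the standard library are available. Lean on these libraries where they do the work, as an engineer would, in place of code of your own. Each camera call takes 0.05 s, during which the arm holds its last target. There are 200 camera calls.

## Task

Fit the loose long bracket (the match of the one already fitted) to the empty slotted upright: feeling lightly for the top two slots, the same row as the fitted bracket, put its two hooks in, then press it down beside the upright until it is fully home and the spring button has snapped out over it. Let go and leave it there; never ram or force the thin upright, and leave the short bracket and the other things on the counter where they are.

Things in the scene. Friction and masses are not known exactly. Their poses are not given: they have to be found in the camera images.
- stand_open: EMPTY slotted upright: white steel channel 40 wide, 25 deep, 239 high on a 90 mm steel foot, fixed on a plywood board (200x300x18) 180 mm from its fitted twin; either may be nearer. Origin: on the plane of the slotted front face, centre line, underside of the foot (18 above the counter). z up, x INTO the upright (slots face -x), y across. Hooks pushed on the face with over 20 N dent it; so does a press of over 30 N.
- slot_top (a point): Middle of the nominal lower edge of the top slot, on the front face, 184 mm above the stand's origin; axes as the stand. Five slots on the centre line, each 8.6 wide and 19 high, pitch 32; the bracket takes the top two. Sheet 3 thick, hollow 20 behind. The levelling screw is not yet set: slots and button are really up to 8 mm HIGHER OR LOWER than this reading; find them by feel.
- lock_button (a joint): Travel (m) of the empty upright's spring button: 0 = out (8 mm proud of the face), 0.008 = flush. Flat-ended, 8 mm round, its axis 28.5 mm above slot_top (same levelling error). Spring 3 N, rising to 6 N. The hook plate pushes it in as the hooks enter the slots; it jumps out over the plate's top edge when the bracket is home, leaving 1.5 mm between them.
- stand_fitted: The other upright, fixed, same make and axes, slots at the nominal heights, with a like bracket fitted and locked: it sticks out 170 mm to -x and its top is 207 mm above this origin. For comparison only.
- bracket: The loose LONG bracket, white pressed steel, about 0.34 kg, standing on its flat underside. Origin: middle of the lower edge of the hook plate's rear face. x backwards (the way the hooks point), z up, y across. Hook plate 36 wide, 65 high, 4 thick. Arm 170 long (to x = -170), 24 wide, flat top at 65; full height for the rear 100 mm, then the underside rises to a 23 high nose.
- bracket_hooks (a point): Middle of the upper hook's shank underside at the plate's rear face, 42 mm above the bracket's origin. Two hooks, 32 apart, stick out 10 mm, 6 thick (y): shank 8 high, with a lip (last 5 mm) hanging 8 below it. The gap from plate to lip, 4.6 mm narrowing upwards to 3.3, takes the 3 mm sheet. The hooks enter with this point 9.5 (8 to 11) mm above the slot's real lower edge; home, it rests on that edge.
- bracket_mid (a point): Grip here: near the long bracket's centre of mass, 70 mm in front of the hook plate's rear face, half-way up (32.5 above the underside), mid-width (24 mm, flat upright sides). Axes as the bracket.
- bracket_press (a point): Where to press: on the long bracket's flat top, 25 mm in front of the plate's rear face, mid-width. Pressing home takes 7 to 18 N here (hooks and button rub); far out on the arm it jams. Let go before it is lowered some 7 mm, the button pushes it off and it drops; let go above home, it sticks by friction, unlocked.
- short_bracket: Bystander: a loose bracket like the long one, same hooks, but 110 mm long. Origin: middle of the lower edge of its hook plate's rear face. The two stand side by side, roughly the way the long one is to be fitted; either may be nearer.
- paint_tin: Bystander: a small round paint tin, 74 across, 85 high; origin at the centre of its underside.
- tape_measure: Bystander: a yellow tape measure, 66 x 34 x 62 mm; origin at the centre of its underside.
- tape_roll: Bystander: a roll of masking tape lying flat, 96 across, 24 high; origin at the centre of its underside.
- padlock: Bystander: a brass padlock lying flat, body 40 x 48 x 18 mm; origin at the centre of its underside.
- screw_carton: Bystander: a small cardboard carton, 75 x 50 x 36 mm; origin at the centre of its underside.
Mind the look-alikes: they are no part of the job. What is shaped like the bracket but yellow is not meant.

How it is judged:
By the outcome, as a careful person would: the job done as asked, in the order asked, and still so for the second after the job is handed in, with the robot touching nothing.
It also fails if it takes over 72 s, if anything falls off the work surface, if the arm or the gripper's body presses on something with over 40 N, if the wrist force passes 120 N, or if a joint passes its speed limit or range.

## Working session

There is one attempt and no reset: what is moved stays moved. The work goes in short steps, Python scripts to look and compute and a tool call to move; the robot and the scene stay as the last step left them, time stands still between calls to the robot, and variables do not carry over. Pictures are saved under pics/ and viewed, at most 11 in all, crops included, and the job is handed in when it is done.

Besides the shell and the picture viewer there is one more tool, called after "Emit:" as name(argument=value, ...), one argument or row to a line, values as JSON. apply_moves: Moves the arm, as the interface text tells. Its arguments: {"type":"object","properties":{"deltas":{"type":"array"},"grip_force":{"type":"number"}},"required":["deltas"]}

```bash
mkdir -p pics; ls
python3 - <<'E'
from workcell import env,cams
import cv2,numpy as np
for n in("side","top"):
    cv2.imwrite(f"pics/{n}0.png",cams.grab_frame(n)); c=cams.get_calibration(n); print(n,c)
print(env.state(), env.grip_depth)
E
```

```text
pics
side {'mtx': array([[590.60692223,   0.        , 321.89453823],
       [  0.        , 590.60692223, 247.40923407],
       [  0.        ,   0.        ,   1.        ]]), 'eye': array([ -9.17160882, 666.97482634, 789.32408875]), 'attitude': array([-125.21830368,    0.48809688, -145.59892476])}
top {'mtx': array([[531.15953929,   0.        , 312.90219253],
       [  0.        , 531.15953929, 241.361425  ],
       [  0.        ,   0.        ,   1.        ]]), 'eye': array([ 306.91760404,  -76.4182715 , 1225.75244194]), 'attitude': array([-170.69775433,   -0.29262914,  -90.04026024])}
{'time_s': 0.1, 'qpos': array([-7.29971333e+01,  1.83496945e+01,  8.96982988e+01,  2.23945554e-04,
        7.20448023e+01, -1.14623434e+00]), 'qvel': array([-0.03298361, -0.09472717, -0.11089389,  0.00085434, -0.03394653,
       -0.0362293 ]), 'effort': array([ 1.20993023e-03, -4.13331735e+01, -2.32509881e+01,  7.29811960e-02,
        4.21923527e-02, -6.84786278e-05]), 'ee_pos': array([ 178.9758851 , -545.96767814,  213.1947234 ]), 'ee_rot': array([-1.79907227e+02, -2.06918770e-03,  1.81490302e+01]), 'force': array([-0.11848079,  0.21140127, -1.01024839]), 'torque': array([0.00971302, 0.05985248, 0.00210228]), 'gripper_force': 0.0, 'gripper_width': 91.25716521561787} 18.8
```

View pics/side0.png

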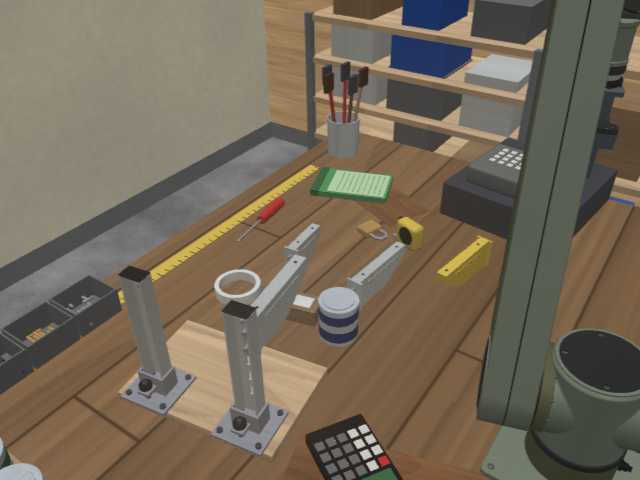

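View pics/top0.png

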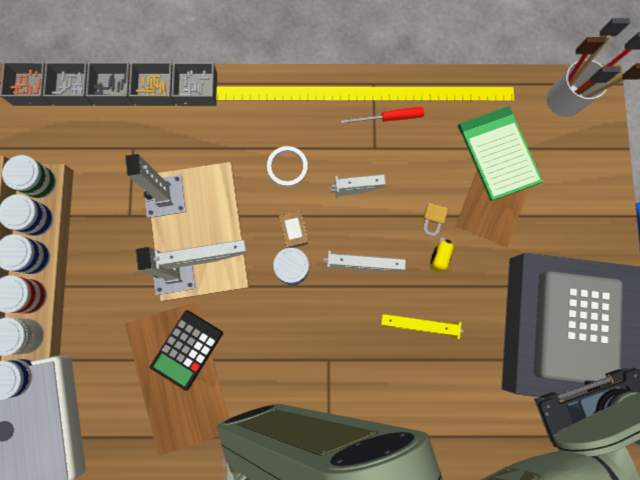

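Side: the empty upright is the farther one, cap at about (135,272). The fitted one has its cap at about (240,310). Long bracket near (375,270), short one near (303,242). Top: empty upright foot at about (165,195), long bracket (325–405, 261) with hooks to the left (+y).

```bash
cat > h.py <<'E'
import numpy as np,cv2
from scipy.spatial.transform import Rotation as Ro
from workcell import env,cams
def cal(n):
    c=cams.get_calibration(n); return c["mtx"],np.array(c["eye"]),Ro.from_euler("xyz",c["attitude"],degrees=True).as_matrix()
def ray(n,p):
    K,e,R=cal(n); d=R@np.linalg.inv(K)@np.array([p[0],p[1],1.]); return e,d/np.linalg.norm(d)
def onz(n,p,z):
    e,d=ray(n,p); return e+d*(z-e[2])/d[2]
def proj(n,X):
    K,e,R=cal(n); c=K@(R.T@(np.array(X,float)-e)); return c[:2]/c[2]
def tri(p,q):
    e,d=ray("side",p);f,g=ray("top",q)
    s=np.linalg.lstsq(np.c_[d,-g],f-e,rcond=None)[0]; a=e+s[0]*d;b=f+s[1]*g
    return (a+b)/2,np.linalg.norm(a-b)
E
python3 - <<'E'
from h import *
t=cv2.imread("pics/top0.png");s=cv2.imread("pics/side0.png")
def crop(im,x,y,w,h,k): return cv2.resize(im[y:y+h,x:x+w],None,fx=k,fy=k,interpolation=cv2.INTER_CUBIC)
cv2.imwrite("pics/c1.png",crop(t,115,145,133,100,6)) 
a=crop(t,310,235,110,55,6); b=crop(s,320,225,110,42,6)
cv2.imwrite("pics/c2.png",np.vstack([a,b]))
print(onz("top",(365,261),65),onz("top",(145,168),257))
E
```

```text
[ 453.23309792 -197.183365     65.        ] [605.88858069 235.39245342 257.        ]
```

View pics/c1.png

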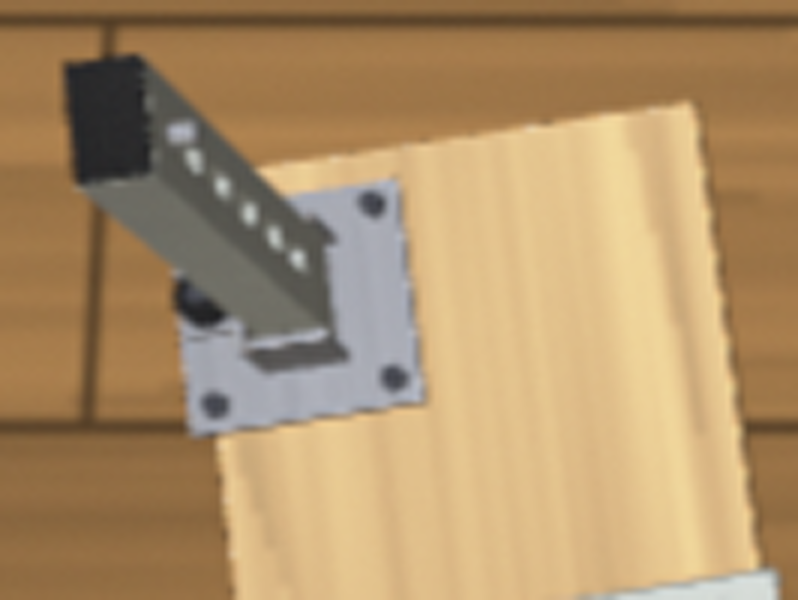

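View pics/c2.png

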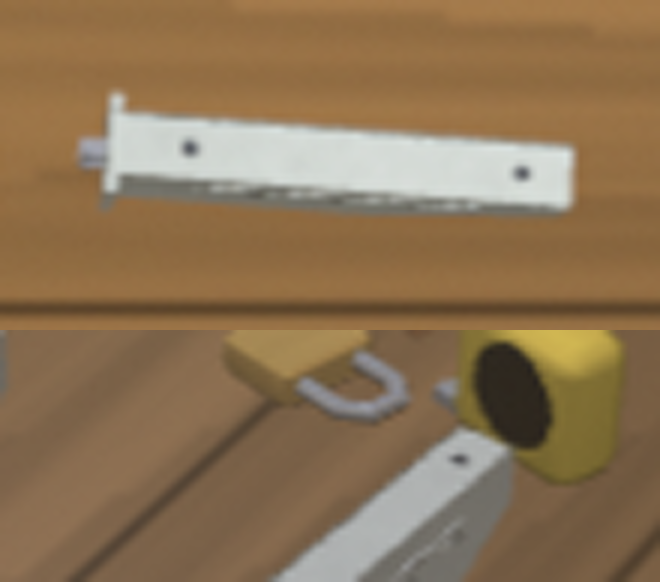

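```bash
cat > m.py <<'E'
from h import *
def topface(im,cols,rows,z,thr=195,name="top",L=170):
    """fit bright arm top face: edges per column -> world centre line; returns nose/rear ends"""
    g=im.min(2).astype(float); up=[];lo=[]
    for u in range(*cols):
        c=g[rows[0]:rows[1],u]; m=np.where(c>thr)[0]
        if len(m)<6: continue
        def cross(i,j): return i+(thr-c[i])/(c[j]-c[i])
        a,b=m[0],m[-1]
        up.append((u,rows[0]+cross(a-1,a))); lo.append((u,rows[0]+cross(b+1,b)))
    def fit(p):
        p=np.array(p);k=np.polyfit(p[:,0],p[:,1],1);r=p[:,1]-np.polyval(k,p[:,0]);q=abs(r)<.5
        return np.polyfit(p[q,0],p[q,1],1)
    ku,kl=fit(up),fit(lo); km=(ku+kl)/2
    row=lambda u:np.polyval(km,u)
    us=np.arange(cols[0]-40,cols[1]+40,.1)
    v=cv2.remap(g.astype(np.float32),us.astype(np.float32)[None],row(us).astype(np.float32)[None],cv2.INTER_LINEAR)[0]
    mid=np.mean(cols); 
    A=onz(name,(cols[0],row(cols[0])),z);B=onz(name,(cols[1],row(cols[1])),z); d=(A-B)/np.linalg.norm(A-B)
    w=np.linalg.norm((onz(name,(mid,np.polyval(ku,mid)),z)-onz(name,(mid,np.polyval(kl,mid)),z)))
    k=len(us)//2
    i=k
    r=us[np.argmax((us>mid)&(v<thr-25))]
    return dict(A=A,d=d,yaw=np.degrees(np.arctan2(d[1],d[0])),w=w,nose=onz(name,(r,row(r)),z),v=v,us=us)
E
python3 - <<'E'
from m import *
np.set_printoptions(precision=1,suppress=True)
im=cv2.imread("pics/top0.png");s=cv2.imread("pics/side0.png")
for nm,c,r,z in(("long",(340,400),(250,275),65),("fit",(190,236),(238,272),225)):
    o=topface(im,c,r,z); print(nm,o["yaw"],o["w"],"nose",o["nose"],"rear",o["nose"]+170*o["d"],
     "rearpx",proj("top",o["nose"]+170*o["d"]),"mid",o["nose"]+100*o["d"])
for n,I,boxes in(("top",im,((115,145,160,185),(125,240,160,278))),("side",s,((110,258,160,290),(215,292,262,325)))):
  for b in boxes:
    x0,y0,x1,y1=b; m=(I[y0:y1,x0:x1].max(2)<60).astype(np.uint8)
    cs,_=cv2.findContours(m,cv2.RETR_EXTERNAL,cv2.CHAIN_APPROX_NONE);c=max(cs,key=cv2.contourArea)+[x0,y0]
    M=cv2.moments(c); cen=(M["m10"]/M["m00"],M["m01"]/M["m00"])
    q=cv2.minAreaRect(c); print(n,cen,q)
    globals().setdefault("C",{}).setdefault(n,[]).append(cen)
for i in range(2): print("cap",tri(C["side"][i],C["top"][i]), onz("top",C["top"][i],257))
print("tip of approx tin",onz("top",(291,265),85),"tape",onz("top",(443,254),62))
E
```

```text
long 85.89384996265524 22.708544773528242 nose [ 446.4 -263.8   65. ] rear [458.6 -94.2  65. ] rearpx [318.2 258.6] mid [ 453.6 -164.    65. ]
fit 99.22517427310801 21.96678071024402 nose [459.3  69.9 225. ] rear [432.  237.7 225. ] rearpx [144.3 261.6] mid [443.2 168.7 225. ]
top (132.80195599022005, 164.3724531377343) ((132.87803649902344, 164.40243530273438), (19.104658126831055, 12.25790023803711), 83.6598129272461)
top (143.35908756438556, 258.1972038263429) ((143.5365753173828, 258.32928466796875), (20.87156105041504, 12.699625968933105), 83.6598129272461)
side (133.8244224422442, 273.66072607260725) ((133.9499969482422, 273.6500244140625), (28.144269943237305, 12.649109840393066), 18.434947967529297)
side (238.51677852348993, 309.3322147651007) ((238.55001831054688, 309.3500061035156), (29.092952728271484, 12.965337753295898), 18.434946060180664)
cap (array([612.3, 258.1, 258.4]), np.float64(0.4503862812861395)) [613.  258.8 257. ]
cap (array([434.1, 230. , 255.5]), np.float64(0.7089623011247778)) [434.2 229.8 257. ]
tip of approx tin [442. -35.  85.] tape [ 469.2 -370.6   62. ]
```

```bash
sed -i 's/    us=np.arange(cols\[0\]-40,cols\[1\]+40,.1)/    us=np.arange(cols[0]-40,cols[1]+40,.1)\n    off=lambda u:(row(u)+np.polyval(ku,u)-.0)\/2/; s/row(us).astype/off(us).astype/; s/v<thr-25/v<150/' m.py
python3 - <<'E'
from m import *
np.set_printoptions(precision=1,suppress=True)
im=cv2.imread("pics/top0.png")
for nm,c,r,z in(("long",(340,400),(250,275),65),("fit",(190,236),(238,272),225)):
    o=topface(im,c,r,z); rear=o["nose"]+170*o["d"]
    print(nm,o["yaw"],"nose",o["nose"],proj("top",o["nose"]),"rear",rear,proj("top",rear),"mid",o["nose"]+100*o["d"])
    n=np.array([np.sin(np.radians(o["yaw"])),-np.cos(np.radians(o["yaw"])),0])
    if nm=="fit": print("target rear",rear+180*n, "cap face via caps", np.array([613,258.8])-12.5*o["d"][:2],np.array([434.2,229.8])-12.5*o["d"][:2])
E
```

```text
long 85.89384996265524 nose [ 444.9 -285.1   65. ] [405.  264.8] rear [ 457.1 -115.6   65. ] [327.9 259.3] mid [ 452.1 -185.4   65. ]
fit 99.22517427310801 nose [462.6  49.5 225. ] [244.1 245.6] rear [435.3 217.3 225. ] [155.2 259.8] mid [446.5 148.2 225. ]
target rear [613.  246.1 225. ] cap face via caps [615.  246.5] [436.2 217.5]
```

Create go.py:
```python
import sys
from h import *
def go(x,y,z,yaw):
    s=env.state(); R=Ro.from_euler("xyz",s["ee_rot"],degrees=True); p=np.array(s["ee_pos"])
    d=R.inv().apply(np.array([x,y,z])-p); w=np.degrees(np.arctan2(R.as_matrix()[1,0],R.as_matrix()[0,0]))
    print("t %.2f"%s["time_s"],"pos",p.round(1),"rot",np.round(s["ee_rot"],2),"F",s["force"].round(1),"w %.1f"%s["gripper_width"])
    print("delta m",(d/1000).round(4),"turn rad %.4f"%-np.radians((yaw-w+180)%360-180), "joint",s["qpos"].round(0))
if __name__=="__main__": go(*map(float,sys.argv[1:]))
```

```text
(no output)
```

Emit:
apply_moves(
  deltas=[
    [0.04,-0.028,0,-0.14,1],
    [0.079,-0.055,0,-0.28,1],
    [0.118,-0.082,0,-0.42,1],
    [0.158,-0.109,0,-0.56,1],
    [0.197,-0.137,0,-0.7,1],
  ],
  grip_force=30,
)

```text
time_s: 0.6
ee_pos: [324.3, -353.2, 213.7]
ee_rot: [-180.0, -0.0, 58.6]
force: [1.1, -0.6, -0.1]
gripper_width: 91.0
gripper_force: 0.0
```

```bash
python3 go.py 452.1 -185.4 120 85.9
```

```text
t 0.60 pos [ 324.3 -353.2  213.7] rot [-1.7999e+02 -1.0000e-02  5.8550e+01] F [ 1.1 -0.6 -0.1] w 91.0
delta m [0.2097 0.0215 0.0937] turn rad -0.4773 joint [-49.  10. 101.   0.  69. -17.]
```

Emit:
apply_moves(
  deltas=[
    [0.042,0.004,0.019,-0.095,1],
    [0.084,0.009,0.037,-0.19,1],
    [0.126,0.013,0.056,-0.286,1],
    [0.168,0.017,0.075,-0.38,1],
    [0.21,0.0215,0.094,-0.477,1],
  ],
)

```text
time_s: 1.1
ee_pos: [453.0, -185.9, 119.1]
ee_rot: [-180.0, 0.0, 85.8]
force: [-0.3, -1.2, -0.2]
gripper_width: 91.2
gripper_force: 0.0
```

Emit:
apply_moves(
  deltas=[
    [0,0,0,0,1],
    [0,0,0.03,0,1],
  ],
)

```text
time_s: 1.3
ee_pos: [455.3, -187.9, 91.9]
ee_rot: [179.6, 0.2, 85.7]
force: [0.2, -0.3, 0.7]
gripper_width: 90.8
gripper_force: 0.0
```

```bash
python3 go.py 452.1 -185.4 13.7 85.9
python3 - <<'E'
from h import *
im=cams.grab_frame("top"); c=im[180:320,290:470]; cv2.imwrite("pics/g1.png",cv2.resize(c,None,fx=4,fy=4))
E
```

```text
t 1.30 pos [ 455.3 -187.9   91.9] rot [1.7963e+02 1.5000e-01 8.5720e+01] F [ 0.2 -0.3  0.7] w 90.8
delta m [ 0.0024 -0.0039  0.0781] turn rad -0.0032 joint [-24.  17. 111.  -0.  51. -19.]
```

View pics/g1.png

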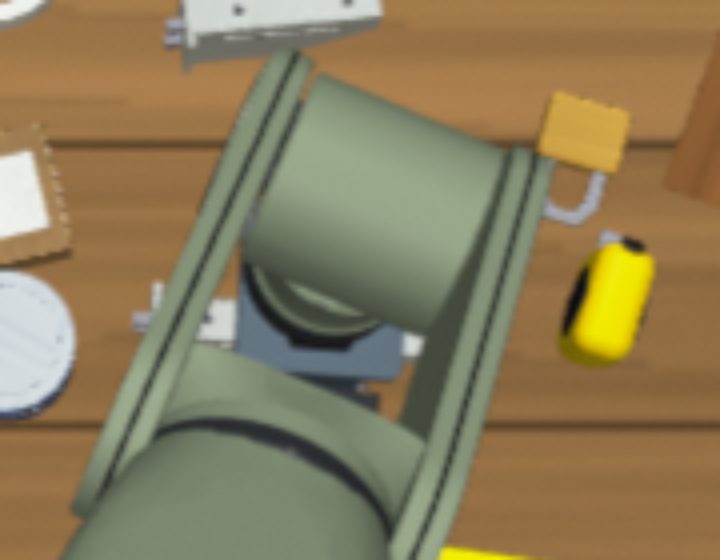

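The gripper sits over the bracket's middle, around (330,335) in the crop, and it's clear of the tape measure (605,300) and tin (0,340).

Emit:
apply_moves(
  deltas=[
    [0.001,-0.001,0.02,0,1],
    [0.001,-0.001,0.04,0,1],
    [0.001,-0.001,0.055,0,1],
    [0.001,-0.001,0.055,0,1],
    [0.001,-0.001,0.055,0,1],
  ],
)

```text
time_s: 1.85
ee_pos: [451.4, -187.2, 35.5]
ee_rot: [-180.0, 0.0, 85.5]
force: [-0.1, 0.2, -0.5]
gripper_width: 91.2
gripper_force: 0.0
```

```bash
python3 go.py 452.1 -185.4 13.7 85.9
```

```text
t 1.85 pos [ 451.4 -187.2   35.5] rot [-1.800e+02  1.000e-02  8.552e+01] F [-0.1  0.2 -0.5] w 91.2
delta m [0.0018 0.0006 0.0218] turn rad -0.0066 joint [-24.  22. 115.  -0.  44. -19.]
```

Emit:
apply_moves(
  deltas=[
    [0.002,0.0006,0.011,-0.007,1],
    [0.002,0.0006,0.0215,-0.007,1],
    [0.002,0.0006,0.0215,-0.007,1],
    [0.002,0.0006,0.0215,-0.007,0],
    [0.002,0.0006,0.0215,-0.007,-0.6],
  ],
  grip_force=45,
)

```text
time_s: 2.35
ee_pos: [452.4, -184.6, 13.6]
ee_rot: [180.0, 0.0, 86.0]
force: [0.2, -0.6, 0.2]
gripper_width: 78.1
gripper_force: 0.0
```

Emit:
apply_moves(
  deltas=[
    [0,0,0,0,-1],
    [0,0,0,0,-1],
    [0,0,0,0,-1],
    [0,0,0,0,-1],
    [0,0,0,0,-1],
  ],
)

```text
time_s: 2.85
ee_pos: [452.3, -184.6, 13.5]
ee_rot: [180.0, 0.0, 86.0]
force: [0.2, -0.0, 0.3]
gripper_width: 38.2
gripper_force: 0.0
```

```bash
python3 go.py 452.1 -185.4 120 99.2
```

```text
t 2.85 pos [ 452.3 -184.6   13.5] rot [1.7999e+02 1.0000e-02 8.5990e+01] F [ 0.2 -0.   0.3] w 38.2
delta m [-8.000e-04 -1.000e-04 -1.065e-01] turn rad -0.2306 joint [-24.  24. 116.  -0.  40. -20.]
```

Emit:
apply_moves(
  deltas=[
    [0,0,0,0,-1],
    [0,0,0,0,-1],
    [0,0,0,0,-1],
    [0,0,-0.015,0,-1],
    [0,0,-0.03,0,-1],
  ],
)

```text
time_s: 3.35
ee_pos: [451.2, -184.1, 42.9]
ee_rot: [-179.8, -0.0, 86.0]
force: [0.2, -1.2, -3.8]
gripper_width: 23.7
gripper_force: 45.0
```

Emit:
apply_moves(
  deltas=[
    [0,0,-0.035,0,-1],
    [0,0,-0.07,-0.06,-1],
    [0,0,-0.105,-0.12,-1],
    [0,0,-0.14,-0.18,-1],
    [0,0,-0.14,-0.23,-1],
  ],
)

```text
time_s: 3.85
ee_pos: [454.6, -185.6, 187.8]
ee_rot: [179.6, 0.3, 99.3]
force: [-0.5, -0.6, -2.9]
gripper_width: 24.0
gripper_force: 45.0
```

```bash
python3 go.py 631.1 137.4 183 99.2
```

```text
t 3.85 pos [ 454.6 -185.6  187.8] rot [179.56   0.29  99.29] F [-0.5 -0.6 -2.9] w 24.0
delta m [0.2903 0.2263 0.0051] turn rad 0.0016 joint [-24.  12. 103.  -0.  65. -33.]
```

Emit:
apply_moves(
  deltas=[
    [0.022,0.017,0,0,-1],
    [0.052,0.04,0,0,-1],
    [0.084,0.065,0,0,-1],
    [0.116,0.09,0,0,-1],
    [0.148,0.115,0,0,-1],
  ],
)

```text
time_s: 4.35
ee_pos: [542.0, -18.7, 182.6]
ee_rot: [-179.9, -0.0, 99.2]
force: [-0.3, -1.2, -3.0]
gripper_width: 23.8
gripper_force: 45.0
```

Emit:
apply_moves(
  deltas=[
    [0.032,0.025,0,0,-1],
    [0.064,0.05,0,0,-1],
    [0.096,0.075,0,0,-1],
    [0.122,0.096,0,0,-1],
    [0.138,0.108,0,0,-1],
  ],
)

```text
time_s: 4.85
ee_pos: [627.2, 135.8, 182.0]
ee_rot: [-179.9, -0.0, 99.3]
force: [0.0, 0.1, -2.9]
gripper_width: 23.6
gripper_force: 45.0
```

Emit:
apply_moves(
  deltas=[
    [0,0,0,0,-1],
    [0,0,0,0,-1],
    [0,0,0,0,-1],
    [0,0,0,0,-1],
  ],
)

```text
time_s: 5.25
ee_pos: [626.3, 132.2, 183.4]
ee_rot: [-180.0, 0.0, 99.1]
force: [0.8, 0.0, -2.6]
gripper_width: 24.0
gripper_force: 45.0
```

```bash
python3 go.py 631.1 137.4 183 99.2
python3 - <<'E'
from h import *
im=cams.grab_frame("top"); cv2.imwrite("pics/top2.png",im); s=cams.grab_frame("side"); cv2.imwrite("pics/side2.png",s)
a=cv2.resize(im[140:290,115:275],None,fx=4,fy=4); b=cv2.resize(s[220:420,90:250],None,fx=3,fy=3)
b=b[:600]; a=a[:600,:320*2]
cv2.imwrite("pics/g2.png",cv2.resize(im[140:240,115:248],None,fx=6,fy=6,interpolation=cv2.INTER_CUBIC))
E
```

```text
t 5.25 pos [626.3 132.2 183.4] rot [-1.7996e+02  2.0000e-02  9.9090e+01] F [ 0.8  0.  -2.6] w 24.0
delta m [0.0044 0.0056 0.0004] turn rad -0.0018 joint [11. 25. 83. -0. 72.  2.]
```

View pics/g2.png

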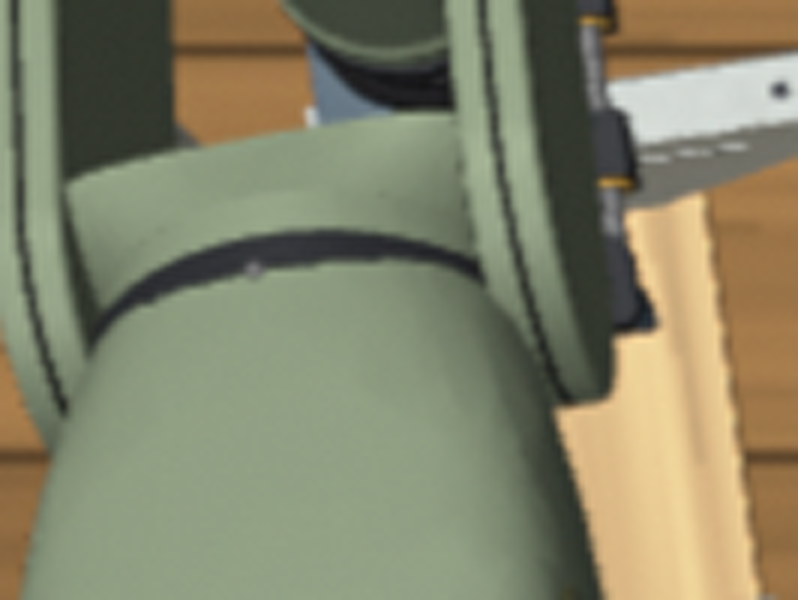

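The arm hides the upright in the top view; only the bracket's nose shows, at crop (610–798, 60–140). I'll measure the nose line there and check the side view.

Run:
```python
from m import *
np.set_printoptions(precision=2,suppress=True)
im=cv2.imread("pics/top2.png"); s=cv2.imread("pics/side2.png")
st=env.state(); zt=st["ee_pos"][2]-13.5+65
try:
    o=topface(im,(222,258),(140,172),zt); print(zt,o["yaw"],o["w"],"nose",o["nose"],proj("top",o["nose"]),"rear",o["nose"]+170*o["d"],"mid",o["nose"]+100*o["d"])
    n=np.array([-np.sin(np.radians(99.2)),np.cos(np.radians(99.2)),0])
    R=np.array([613,246.1,zt]); print("lateral of nose (y stand) vs target",n@(o["nose"]-R), "ee", n@(np.r_[st["ee_pos"][:2],zt]-R))
except Exception as e: print(e)
cv2.imwrite("pics/s2.png",cv2.resize(s[240:380,90:270],None,fx=4,fy=4,interpolation=cv2.INTER_CUBIC))
```

```text
235.1616969356971 98.32598701228153 21.96067743384555 nose [641.2   33.4  235.16] [253.6 153.9] rear [616.58 201.61 235.16] mid [626.71 132.34 235.16]
lateral of nose (y stand) vs target 6.174307130999761 ee 4.802418379646377
```

View pics/s2.png

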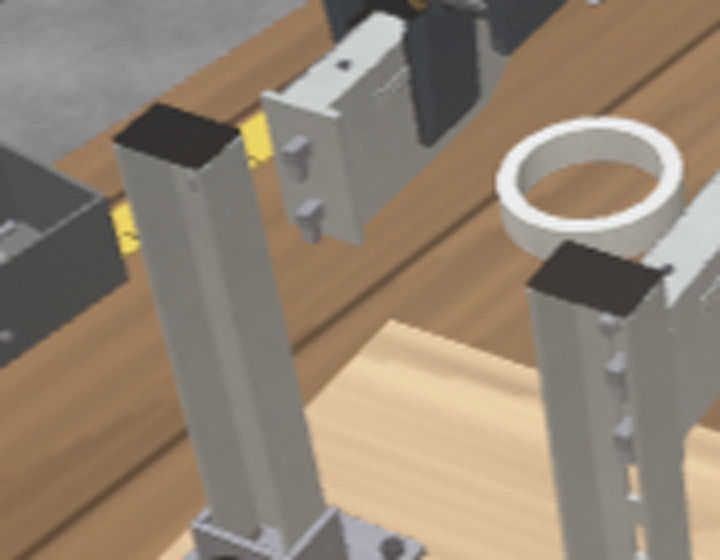

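From behind, the side view shows the two hooks at crop (297,155) and (312,220), level and facing the empty upright (cap at 180,135). Next I'll estimate the slot heights from the first top picture, using rays onto the face plane.

Run:
```python
from m import *
np.set_printoptions(precision=1,suppress=True)
im=cv2.imread("pics/top0.png")
k=6;x0,y0=115,145
c=cv2.resize(im[145:245,115:248],None,fx=k,fy=k,interpolation=cv2.INTER_CUBIC).min(2)
d=np.array([-.160,.987,0]); n=np.array([-.987,-.160,0])
full=lambda u,v:((u+.5)/k-.5+x0,(v+.5)/k-.5+y0)
for P in((613.5,246.3),(614.5,246.4),(613.5,245.3)):
  P=np.array([*P,0]); r=[]
  for s in((181,131),(194,160),(222,186),(250,212),(275,237),(298,258)):
    w=c[s[1]-11:s[1]+12,s[0]-10:s[0]+11].astype(float); w=np.clip(w-np.percentile(w,55),0,None)
    yy,xx=np.mgrid[-11:12,-10:11]; q=full(s[0]+(w*xx).sum()/w.sum(),s[1]+(w*yy).sum()/w.sum())
    e,dr=ray("top",q); off=8 if s[0]==181 else 0
    t=((P-d*off-e)@d)/(dr@d); X=e+t*dr; r.append((X[2]-18,n@(X-P)))
  print(np.array(r).T)
print("nominal z 212.5(button) 193.5 161.5 129.5 97.5 65.5")
e=onz("top",full(146,118),257);print("cap front mid",e,(e-np.array([613.5,246.3,257]))@d)
```

```text
[[234.  192.4 160.8 128.5  97.2  66.5]
 [  4.5  -0.5  -0.7  -0.1  -0.3  -0.8]]
[[234.2 192.7 161.1 128.8  97.4  66.7]
 [  5.6   0.6   0.4   1.    0.8   0.3]]
[[237.6 196.2 164.7 132.5 101.2  70.6]
 [  5.6   0.6   0.5   1.    0.9   0.3]]
nominal z 212.5(button) 193.5 161.5 129.5 97.5 65.5
cap front mid [613.2 247.2 257. ] 0.9716248654098553
```

```bash
python3 go.py 627 163.4 183 99.2
```

```text
t 5.35 pos [626.5 132.4 183.7] rot [1.80e+02 1.00e-02 9.91e+01] F [-0.1 -0.  -2.8] w 23.7
delta m [0.0305 0.0053 0.0007] turn rad -0.0017 joint [11. 25. 83. -0. 72.  2.]
```

Emit:
apply_moves(
  deltas=[
    [0.01,0.002,0.0005,-0.001,-1],
    [0.02,0.0053,0.0007,-0.002,-1],
    [0.0305,0.0053,0.0007,-0.002,-1],
    [0.0305,0.0053,0.0007,-0.002,-1],
    [0.0305,0.0053,0.0007,-0.002,-1],
  ],
)

```text
time_s: 5.85
ee_pos: [627.0, 164.9, 182.6]
ee_rot: [-180.0, 0.0, 99.4]
force: [0.4, -1.0, -3.1]
gripper_width: 24.1
gripper_force: 45.0
```

```bash
python3 go.py 627 163.4 183 99.2
python3 - <<'E'
from h import *
s=cams.grab_frame("side"); cv2.imwrite("pics/s3.png",cv2.resize(s[250:350,100:233],None,fx=6,fy=6,interpolation=cv2.INTER_CUBIC))
E
```

```text
t 5.85 pos [627.  164.9 182.6] rot [-1.7999e+02  3.0000e-02  9.9360e+01] F [ 0.4 -1.  -3.1] w 24.1
delta m [-0.0014 -0.0003 -0.0004] turn rad 0.0027 joint [14. 26. 82. -0. 72.  4.]
```

View pics/s3.png

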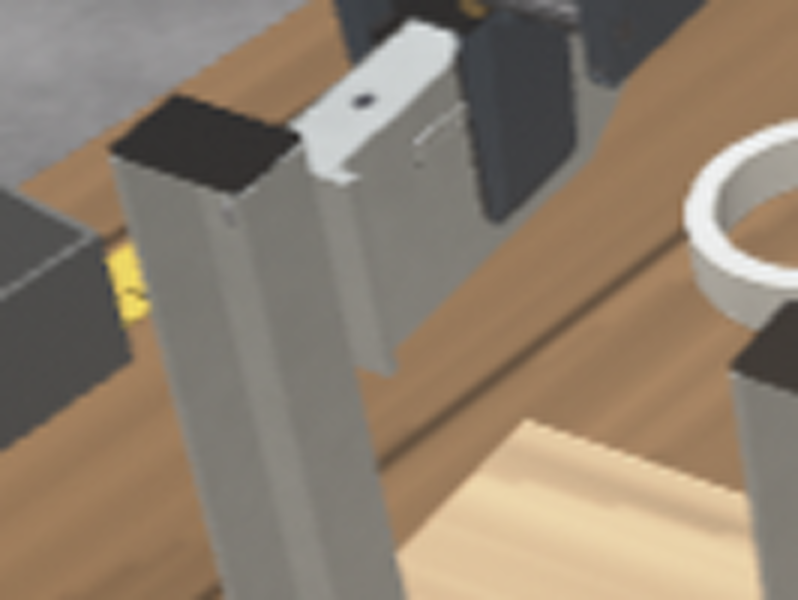

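The side view shows the bracket level and square, just in front of the upright; its plate edge is at crop (320–395,170–370). Now I'll feel forward in small steps.

Emit:
apply_moves(
  deltas=[
    [0,0,0,0.002,-1],
    [0.001,0,0,0.002,-1],
    [0.0015,0,0,0.002,-1],
    [0.002,0,0,0.002,-1],
    [0.002,0,0,0.002,-1],
  ],
)

```text
time_s: 6.4
ee_pos: [626.9, 166.2, 182.8]
ee_rot: [180.0, 0.0, 99.2]
force: [0.2, -0.1, -2.9]
gripper_width: 23.6
gripper_force: 45.0
```

Emit:
apply_moves(
  deltas=[
    [0.001,0,0,0,-1],
    [0.001,0,0,0,-1],
    [0.002,0,0,0,-1],
    [0.002,0,0,0,-1],
  ],
)

```text
time_s: 6.8
ee_pos: [626.6, 168.2, 182.7]
ee_rot: [180.0, 0.0, 99.2]
force: [-0.1, -0.2, -2.9]
gripper_width: 23.8
gripper_force: 45.0
```

Emit:
apply_moves(
  deltas=[
    [0.0005,0,0,0,-1],
    [0.001,0,0,0,-1],
    [0.001,0,0,0,-1],
  ],
)

```text
time_s: 7.1
ee_pos: [626.5, 168.4, 182.8]
ee_rot: [180.0, 0.1, 99.2]
force: [1.7, -4.0, -2.3]
gripper_width: 24.2
gripper_force: 45.0
```

Emit:
apply_moves(
  deltas=[
    [0.0005,0,0,0,-1],
    [0.001,0,0,0,-1],
    [0.001,0,0,0,-1],
  ],
)

```text
time_s: 7.4
ee_pos: [626.5, 168.5, 182.9]
ee_rot: [180.0, 0.2, 99.2]
force: [2.0, -6.7, -2.4]
gripper_width: 23.7
gripper_force: 45.0
```

Emit:
apply_moves(
  deltas=[
    [0.0005,0,0,0,-1],
    [0.001,0,0,0,-1],
    [0.001,0,0,0,-1],
  ],
)

```text
time_s: 7.7
ee_pos: [626.5, 168.6, 182.9]
ee_rot: [180.0, 0.3, 99.2]
force: [0.8, -8.8, -1.4]
gripper_width: 23.8
gripper_force: 45.0
```

Light contact on the face at y≈168.4 (9 N), so the hooks aren't at the slots yet. I'll ease off and slide upward gently.

Emit:
apply_moves(
  deltas=[
    [-0.0015,0,0,0,-1],
    [-0.0015,0,-0.0005,0,-1],
    [-0.0015,0,-0.001,0,-1],
    [-0.0015,0,-0.0015,0,-1],
    [-0.0015,0,-0.002,0,-1],
  ],
)

```text
time_s: 8.2
ee_pos: [626.2, 169.7, 184.5]
ee_rot: [-180.0, -0.0, 99.1]
force: [-0.3, -0.4, -3.2]
gripper_width: 23.7
gripper_force: 45.0
```

Emit:
apply_moves(
  deltas=[
    [0,0,-0.0005,0,-1],
    [0,0,-0.001,0,-1],
    [0,0,-0.0015,0,-1],
    [0,0,-0.0015,0,-1],
  ],
)

```text
time_s: 8.6
ee_pos: [626.3, 169.8, 186.3]
ee_rot: [180.0, 0.0, 99.2]
force: [0.5, -3.4, -3.3]
gripper_width: 24.1
gripper_force: 45.0
```

Emit:
apply_moves(
  deltas=[
    [0,0,-0.0005,0,-1],
    [0,0,-0.001,0,-1],
    [0,0,-0.0015,0,-1],
    [0,0,-0.0015,0,-1],
  ],
)

```text
time_s: 9.0
ee_pos: [626.4, 169.7, 187.9]
ee_rot: [180.0, 0.0, 99.2]
force: [0.7, -3.3, -2.7]
gripper_width: 24.1
gripper_force: 45.0
```

The hooks dropped in at z≈184.5, with y past the face by 1.3 mm. The 3 N now is probably the button. I'll centre the height near 186.3 and push in slowly.

Emit:
apply_moves(
  deltas=[
    [0,0,0.0015,0,-1],
    [0.001,0,0.0015,0,-1],
    [0.002,0,0.0015,0,-1],
    [0.002,0,0.0015,0,-1],
  ],
)

```text
time_s: 9.4
ee_pos: [626.1, 171.7, 186.2]
ee_rot: [180.0, 0.0, 99.2]
force: [0.5, -3.3, -2.1]
gripper_width: 23.7
gripper_force: 45.0
```

Emit:
apply_moves(
  deltas=[
    [0.001,0,0,0,-1],
    [0.002,0,0,0,-1],
    [0.002,0,0,0,-1],
  ],
)

```text
time_s: 9.7
ee_pos: [625.8, 173.6, 186.2]
ee_rot: [180.0, 0.0, 99.2]
force: [2.1, -3.4, -3.3]
gripper_width: 23.7
gripper_force: 45.0
```

Emit:
apply_moves(
  deltas=[
    [0.001,0,0,0,-1],
    [0.002,0,0,0,-1],
    [0.002,0,0,0,-1],
  ],
)

```text
time_s: 10.0
ee_pos: [625.4, 175.5, 186.2]
ee_rot: [180.0, 0.0, 99.2]
force: [1.3, -4.0, -3.3]
gripper_width: 23.8
gripper_force: 45.0
```

Emit:
apply_moves(
  deltas=[
    [0.001,0,0,0,-1],
    [0.0015,0,0,0,-1],
    [0.0015,0,0,0,-1],
  ],
)

```text
time_s: 10.3
ee_pos: [625.2, 176.8, 186.2]
ee_rot: [180.0, 0.0, 99.2]
force: [1.2, -5.1, -3.5]
gripper_width: 23.7
gripper_force: 45.0
```

Emit:
apply_moves(
  deltas=[
    [0.0005,0,0,0,-1],
    [0.001,0,0,0,-1],
    [0.001,0,0,0,-1],
  ],
)

```text
time_s: 10.6
ee_pos: [625.1, 177.4, 186.3]
ee_rot: [180.0, 0.1, 99.2]
force: [1.0, -6.0, -3.8]
gripper_width: 23.8
gripper_force: 45.0
```

Emit:
apply_moves(
  deltas=[
    [0.0005,0,0,0,-1],
    [0.001,0,0,0,-1],
    [0.001,0,0,0,-1],
  ],
)

```text
time_s: 10.9
ee_pos: [625.1, 177.4, 186.4]
ee_rot: [180.0, 0.2, 99.2]
force: [2.2, -8.4, -1.9]
gripper_width: 24.1
gripper_force: 45.0
```

Plate is against the face (8 N, button in). Lower gently while still gripped.

Emit:
apply_moves(
  deltas=[
    [0,0,0.0005,0,-1],
    [0,0,0.001,0,-1],
    [0,0,0.0015,0,-1],
    [0,0,0.002,0,-1],
    [0,0,0.002,0,-1],
  ],
)

```text
time_s: 11.4
ee_pos: [625.1, 177.4, 184.6]
ee_rot: [180.0, 0.2, 99.2]
force: [1.8, -9.1, -1.8]
gripper_width: 23.8
gripper_force: 45.0
```

Emit:
apply_moves(
  deltas=[
    [0,0,0.0005,0,-1],
    [0,0,0.001,0,-1],
    [0,0,0.0015,0,-1],
    [0,0,0.002,0,-1],
    [0,0,0.002,0,-1],
  ],
)

```text
time_s: 11.9
ee_pos: [625.1, 177.4, 182.6]
ee_rot: [180.0, 0.2, 99.1]
force: [1.7, -9.5, -1.2]
gripper_width: 23.7
gripper_force: 45.0
```

Lowering freely with little resistance.

Emit:
apply_moves(
  deltas=[
    [0,0,0.0005,0,-1],
    [0,0,0.001,0,-1],
    [0,0,0.0015,0,-1],
    [0,0,0.002,0,-1],
    [0,0,0.002,0,-1],
  ],
)

```text
time_s: 12.4
ee_pos: [625.1, 177.4, 180.5]
ee_rot: [180.0, 0.2, 99.1]
force: [1.8, -9.1, -2.0]
gripper_width: 24.1
gripper_force: 45.0
```

Emit:
apply_moves(
  deltas=[
    [0,0,0.0005,0,-1],
    [0,0,0.001,0,-1],
    [0,0,0.0015,0,-1],
    [0,0,0.0015,0,-1],
  ],
)

```text
time_s: 12.8
ee_pos: [625.0, 177.4, 178.8]
ee_rot: [-180.0, 0.2, 99.1]
force: [1.5, -8.8, -2.6]
gripper_width: 24.1
gripper_force: 45.0
```

Emit:
apply_moves(
  deltas=[
    [0,0,0.0005,0,-1],
    [0,0,0.001,0,-1],
    [0,0,0.001,0,-1],
  ],
)

```text
time_s: 13.1
ee_pos: [625.1, 177.5, 178.0]
ee_rot: [180.0, 0.2, 99.1]
force: [1.7, -8.8, -2.3]
gripper_width: 23.7
gripper_force: 45.0
```

Emit:
apply_moves(
  deltas=[
    [0,0,0.0005,0,-1],
    [0,0,0.001,0,-1],
    [0,0,0.001,0,-1],
  ],
)

```text
time_s: 13.4
ee_pos: [625.1, 177.5, 177.2]
ee_rot: [180.0, 0.2, 99.1]
force: [1.6, -7.9, -1.5]
gripper_width: 23.7
gripper_force: 45.0
```

```bash
python3 go.py 625 177.4 177 99.2
python3 - <<'E'
from h import *
s=cams.grab_frame("side"); cv2.imwrite("pics/s4.png",cv2.resize(s[250:350,100:233],None,fx=6,fy=6,interpolation=cv2.INTER_CUBIC))
E
```

```text
t 13.40 pos [625.1 177.5 177.2] rot [1.7998e+02 1.6000e-01 9.9140e+01] F [ 1.6 -7.9 -1.5] w 23.7
delta m [-0.     -0.0001  0.0002] turn rad -0.0010 joint [15. 26. 82. -0. 71.  6.]
```

View pics/s4.png

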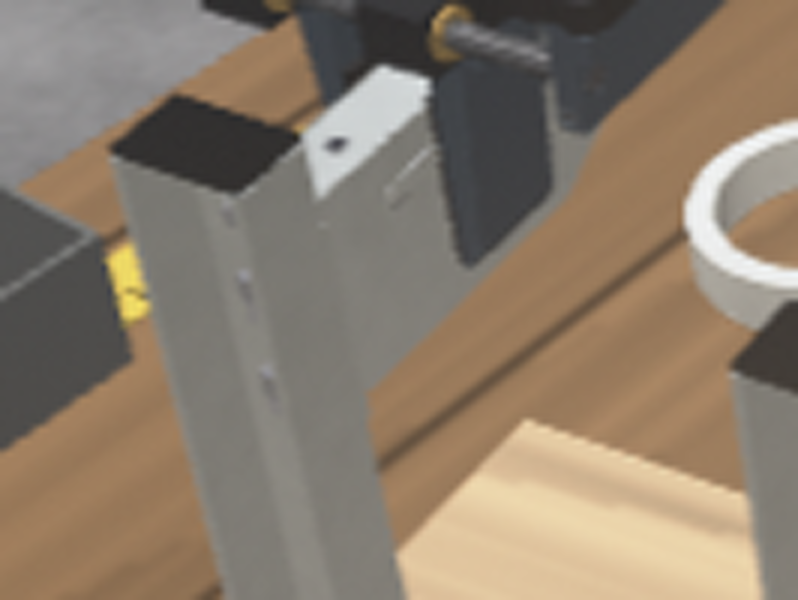

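Both hooks show through the slots from behind, at crop (245,283) and (268,382). Continue down until it bottoms.

Emit:
apply_moves(
  deltas=[
    [0,0,0.0005,0,-1],
    [0,0,0.001,0,-1],
    [0,0,0.001,0,-1],
  ],
)

```text
time_s: 13.75
ee_pos: [625.2, 177.5, 177.1]
ee_rot: [179.9, 0.1, 99.1]
force: [0.8, -9.9, 2.0]
gripper_width: 23.6
gripper_force: 45.0
```

Emit:
apply_moves(
  deltas=[
    [0,0,0.0005,0,-1],
    [0,0,0.001,0,-1],
    [0,0,0.001,0,-1],
  ],
)

```text
time_s: 14.05
ee_pos: [625.3, 177.5, 176.9]
ee_rot: [179.9, 0.1, 99.2]
force: [-0.4, -8.8, 5.1]
gripper_width: 23.9
gripper_force: 45.0
```

It now resists at z≈177 (8 N). It has dropped 9.3 mm, past the 7 mm limit. I'll ease the load, let go, and press on top at the press point.

Emit:
apply_moves(
  deltas=[
    [-0.001,0,-0.001,0,-1],
    [-0.0015,0,-0.001,0,-1],
    [-0.0015,0,-0.001,0,-0.3],
    [-0.0015,0,-0.001,0,-0.3],
    [-0.0015,0,-0.001,0,-0.3],
  ],
)

```text
time_s: 14.55
ee_pos: [624.9, 178.6, 175.8]
ee_rot: [180.0, -0.1, 99.2]
force: [0.6, 0.2, 0.4]
gripper_width: 31.9
gripper_force: 0.0
```

Emit:
apply_moves(
  deltas=[
    [0,0,0,0,-0.3],
    [0,0,-0.03,0,-0.3],
    [0,0,-0.06,0,-0.3],
    [0,0,-0.09,0,-0.6],
    [0,0,-0.09,0,-1],
  ],
)

```text
time_s: 15.05
ee_pos: [627.1, 178.6, 270.8]
ee_rot: [179.5, -0.1, 99.2]
force: [0.2, 0.5, 0.4]
gripper_width: 18.7
gripper_force: 0.0
```

```bash
python3 go.py 617.9 222 245 99.2
python3 - <<'E'
from h import *
s=cams.grab_frame("side"); cv2.imwrite("pics/s5.png",cv2.resize(s[230:350,100:260],None,fx=5,fy=5,interpolation=cv2.INTER_CUBIC))
E
```

```text
t 15.05 pos [627.1 178.6 270.8] rot [ 1.7945e+02 -8.0000e-02  9.9190e+01] F [0.2 0.5 0.4] w 18.7
delta m [ 0.0443 -0.0024  0.0259] turn rad -0.0003 joint [15. 24. 73.  0. 82.  6.]
```

View pics/s5.png

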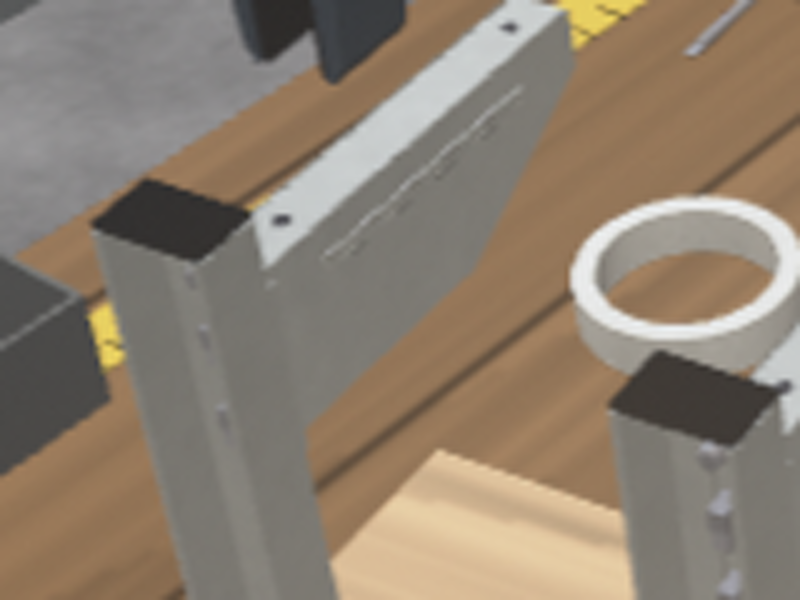

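The bracket hangs level and square, hooks seen at (205,335) and (223,413), and nothing else has moved. Now press on top near the plate.

Emit:
apply_moves(
  deltas=[
    [0.015,-0.001,0,0,-1],
    [0.03,-0.0015,0,0,-1],
    [0.044,-0.002,0,0,-1],
    [0.044,-0.002,0.012,0,-1],
    [0.044,-0.002,0.024,0,-1],
  ],
)

```text
time_s: 15.6
ee_pos: [615.6, 221.4, 240.3]
ee_rot: [-180.0, 0.0, 99.3]
force: [-0.2, 0.2, -0.7]
gripper_width: 0.5
gripper_force: 0.0
```

Emit:
apply_moves(
  deltas=[
    [0,0,0,0,-1],
    [0,0,0.004,0,-1],
    [0,0,0.008,0,-1],
    [0,0,0.011,0,-1],
    [0,0,0.011,0,-1],
  ],
)

```text
time_s: 16.1
ee_pos: [616.0, 220.2, 230.3]
ee_rot: [-180.0, 0.0, 99.1]
force: [1.2, -0.3, -0.7]
gripper_width: 0.3
gripper_force: 0.6
```

```bash
python3 go.py 617.9 222 228.4 99.2
```

```text
t 16.10 pos [616.  220.2 230.3] rot [-1.7997e+02  4.0000e-02  9.9140e+01] F [ 1.2 -0.3 -0.7] w 0.3
delta m [0.0015 0.0021 0.0019] turn rad -0.0010 joint [19. 25. 77. -0. 78. 10.]
```

Emit:
apply_moves(
  deltas=[
    [0.001,0.002,0,0,-1],
    [0.001,0.002,0.001,0,-1],
    [0.001,0.002,0.002,0,-1],
    [0.001,0.002,0.003,0,-1],
    [0.001,0.002,0.003,0,-1],
  ],
)

```text
time_s: 16.6
ee_pos: [617.9, 221.9, 228.5]
ee_rot: [180.0, 0.0, 99.2]
force: [-2.0, -2.8, 4.4]
gripper_width: 0.4
gripper_force: 4.6
```

Emit:
apply_moves(
  deltas=[
    [0,0,0.001,0,-1],
    [0,0,0.002,0,-1],
    [0,0,0.002,0,-1],
  ],
)

```text
time_s: 16.9
ee_pos: [618.0, 222.0, 228.3]
ee_rot: [179.9, -0.0, 99.2]
force: [-4.3, -3.1, 10.3]
gripper_width: 0.5
gripper_force: 7.6
```

Emit:
apply_moves(
  deltas=[
    [0,0,0.001,0,-1],
    [0,0,0.0015,0,-1],
    [0,0,0.0015,0,-1],
  ],
)

```text
time_s: 17.2
ee_pos: [618.1, 221.9, 228.2]
ee_rot: [179.8, -0.0, 99.2]
force: [-5.3, -3.5, 15.7]
gripper_width: 0.5
gripper_force: 9.6
```

Emit:
apply_moves(
  deltas=[
    [0,0,0.0005,0,-1],
    [0,0,0.001,0,-1],
    [0,0,0.001,0,-1],
  ],
)

```text
time_s: 17.5
ee_pos: [618.2, 221.9, 228.1]
ee_rot: [179.7, -0.0, 99.2]
force: [-4.7, -3.9, 19.4]
gripper_width: 0.4
gripper_force: 11.3
```

Emit:
apply_moves(
  deltas=[
    [0,0,0.0005,0,-1],
    [0,0,0.001,0,-1],
    [0,0,0.001,0,-1],
  ],
)

```text
time_s: 17.8
ee_pos: [618.3, 222.0, 228.0]
ee_rot: [179.7, -0.0, 99.2]
force: [-6.4, -4.6, 23.0]
gripper_width: 0.2
gripper_force: 12.7
```

Emit:
apply_moves(
  deltas=[
    [0,0,-0.006,0,-1],
    [0,0,-0.012,0,-1],
    [0,0,-0.04,0,-1],
    [-0.03,0,-0.08,0,-1],
    [-0.06,0,-0.11,0,-1],
  ],
)

```text
time_s: 18.3
ee_pos: [628.2, 163.7, 333.7]
ee_rot: [179.9, -0.1, 99.3]
force: [0.1, -0.6, -0.4]
gripper_width: 0.2
gripper_force: 0.0
```

Emit:
apply_moves(
  deltas=[
    [-0.045,-0.01,0,0,-1],
    [-0.09,-0.02,0,0,-1],
    [-0.135,-0.03,0,0,-1],
    [-0.18,-0.04,0,0,-1],
    [-0.22,-0.05,0,0,-1],
  ],
)

```text
time_s: 18.8
ee_pos: [613.6, -64.0, 331.7]
ee_rot: [179.9, -0.0, 99.2]
force: [-0.2, -0.4, -0.5]
gripper_width: 0.7
gripper_force: 0.0
```

Run:
```python
from m import *
np.set_printoptions(precision=1,suppress=True)
s=cams.grab_frame("side"); t=cams.grab_frame("top"); cv2.imwrite("pics/top6.png",t);cv2.imwrite("pics/side6.png",s)
a=cv2.resize(s[262:320,115:182],None,fx=5.9,fy=5.9,interpolation=cv2.INTER_CUBIC);b=cv2.resize(s[298:356,214:281],None,fx=5.9,fy=5.9,interpolation=cv2.INTER_CUBIC)
c=cv2.resize(t[145:185,115:247],None,fx=6,fy=6,interpolation=cv2.INTER_CUBIC)
W=790; p=lambda x:np.pad(x,((0,0),(0,W-x.shape[1]),(0,0))) if x.shape[1]<W else x[:,:W]
cv2.imwrite("pics/g6.png",np.vstack([p(np.hstack([a,b])),p(c)])[:600])
for z in (228.1,):
  try:
    o=topface(t,(180,235),(140,180),z);print(o["yaw"],o["w"],o["nose"],o["nose"]+170*o["d"])
  except Exception as e: print(e)
```

```text
99.3998208588152 21.77201042629581 [639.8  80.8 228.1] [612.  248.5 228.1]
```

View pics/g6.png

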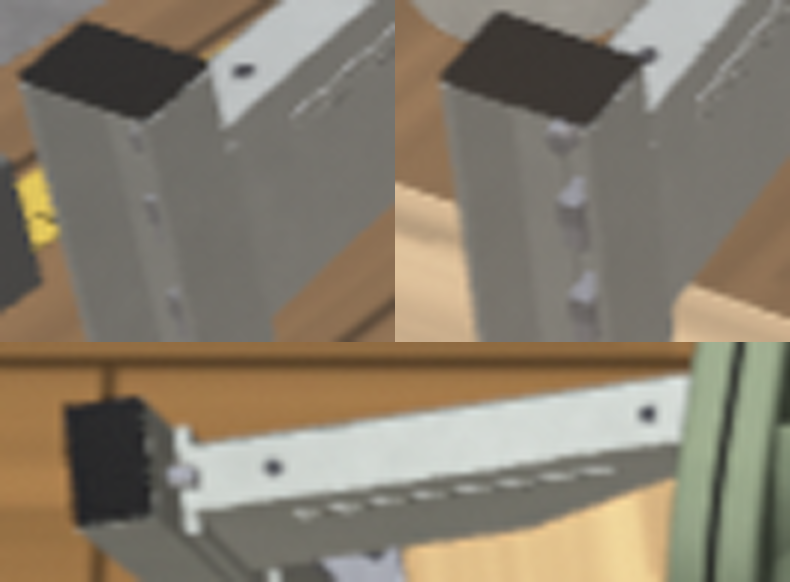

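The top view shows the grey button out over the plate's top edge at crop (165–198,475). Both hooks show through the slots, so the bracket is home and locked. Handing in.

```bash
python3 -c "
from workcell import env
print(env.job_done())"
```

```text
the job is handed in; nothing more can be done
None
```

The long bracket is hooked in the top two slots of the empty upright and pressed home at 23 N at most. The final picture shows the spring button out over the plate; the gripper is clear, and I handed the job in at about 19 s.

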